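# Switch off the battery charging unit and pop its fuse door open

### The arm

A 7-joint arm with a two-finger parallel gripper is mounted at the origin on the work surface. World frame = base frame: x ahead of the robot, y to its left, z up, the work surface at z = 0. Lengths are in m, angles in rad, forces in N, time in s.
With the tool pointing down it reaches from about 0.4 to 0.85 m from the base axis. Payload 6.9 kg.
Tool frame: the origin (TCP) lies midway between the tips of the shut fingers; the grasp point (between the pads) lies behind it (ctrl.pinch_z is the z of the grasp point in the tool frame, in m); z points along the fingers, y is the line along which they close (so a half turn about z gives the same grasp; the last joint's range is limited). The gripper opens to 85 mm and grips with 20 to 120 N. Pads are 22 mm wide; open, the fingers measure 114 mm over their backs; the gripper's body (76 mm by 85 mm) begins 54 mm behind the grasp point. The pads swing forward as they close: fully open they stand 13 mm farther back than shut.
Start: joints at [1.329, 0.507, -0.238, 1.5, 0.126, 1.149, -0.155], TCP at [0.213, -0.588, 0.231] pointing down, gripper open.
Joint ranges: [-3.08, 3.08], [-0.24, 2.05], [-1.43, 1.35], [0, 2.5], [-1.52, 4.66], [0.17, 1.96], [-2.89, 2.89]. Speed limits (rad/s): [2.39, 2.39, 3.14, 3.14, 3.14, 3.14, 3.14].

### API

Orientations are given as a unit quaternion [w, x, y, z].
In Python, from station import ctrl, get_state, vision, ticket, models gives the robot as it stands. Calls block until the motion is done:
- ctrl.movep(position, orientation): joint-space move of the TCP to a pose.
- ctrl.movel(position, frame=None, max_speed=0.15): straight line of the TCP; frame=None keeps the orientation; max_speed is the mean speed in m/s.
- ctrl.set_joints(angles): joint-space move.
- ctrl.ungrasp() and ctrl.close_gripper(force=None): open the fingers fully, or close them until they stop; force is the grip in N (None keeps the last).
- ctrl.pause(seconds).
- ctrl.ik(position, orientation): joint angles nearest the present ones, or None.
- get_state(): the state.
- vision.grab_frame(name): name is "scene" or "top" or "wrist"; returns (picture, depth): 400x640x3 uint8, blue, green, red; 400x640 float32, m along the optical axis (not along the pixel's ray), 0 where there is no reading.
- vision.camera_info(name): a dict with "mtx" (3x3 intrinsics, pixels), "R" (3x3) and "t" (3): a world point X has camera coordinates R X + t; the wrist camera has in their place "hand_eye" (4x4, takes a point from camera to tool coordinates, whose origin is the TCP and whose axes are the flange's). Camera axes: x right, y down, z forward; pixel columns grow to the right and rows downward; lengths in m; the calibration is good to about 2 mm. The wrist camera is an equidistant fisheye: a pixel r from the principal point sees the ray r / f radians off the axis. A picture is of the moment at which its call begins: read the wrist's pose just before it. camera_info takes no time and is no camera call.
A pose or a line that the arm cannot do raises ctrl.Unreachable and nothing moves.
- ticket.close_job(): hands the job in; it is judged then, once.
Trained networks look in the newest picture that a camera, given by its name, has taken for a name from the list of things; names that differ only in an ending like _2 or _b are one class to them, and where a whole thing is asked for, a point or a joint stands for the part that bears it (a point fixed in the world has none). Each returns a list of dicts, best first, with "p" (0 to 1); they miss things now and then, are a little off and sometimes report something else, mostly with a low value. They report only what shows in the picture. A call takes as long as a camera call.
- models.recognise(camera, target): "point" ([column, row] in pixels, amid what is visible of it).
- models.masks_of(camera, target): "mask" (400x640 bool, what is visible of it) and "point" ([column, row] in pixels, amid what is visible of it).
The state is a dict: "time": time; "qpos": joint angles; "qd": joint speeds; "tau": joint torques, N m; "tcp_pos": TCP position; "eef_rot": TCP orientation; "contact_force": force on the tool from outside, world axes, zero at the start; "wrist_torque": the same for the moment, N m; "width": finger opening in m; "gripper_force": force on a finger pad.
Only numpy, scipy, OpenCV 4.12 (cv2) and the standard library are available. Lean on these libraries where they do the work, as an engineer would, in place of code of your own. Each camera call takes 0.05 s, during which the arm holds its last target. There are 200 camera calls.

### The job

Switch the e-bike battery charging unit off by pressing down the raised, white-dotted end of its red rocker, then press the orange pad of its white fuse door once, all the way in, and let go, so that the push-push catch releases and the door springs up. Take your hand away and make sure that the door stays wide open by itself. Use a fingertip only: pinch or lift nothing, do not push the open door back, and leave the jar, bottle, spanner and sprocket where they are.

Things in the scene. Friction and masses are not known exactly. Their poses are not given: they have to be found in the camera images.
- charger: charging unit: blue metal case with a grey top panel, 200 (its x) by 300 (y) by 100 mm high, fixed; origin at the centre of its underside, x from its front side (facing the robot) to its rear, y to its left, z up. On top: white fuse door in the left half (+y), red rocker in the right half (-y), two round outlet covers 12 mm high behind the door
- main_switch (a joint): red rocker, 48 mm long (case x), 26 mm wide, pivoting across its middle; its black bezel stands 3 mm over the panel. +0.17 rad = on (white-dotted front end, towards the robot, stands up), -0.17 = off (front end down); stays where it is left. Starts on; off means below -0.12. Its front end goes down with about 2 N, to a hard stop; a fingertip may overhang that end
- switch_off_end (a point): point on top of the rocker's white-dotted front (off) end, 19 mm in front of its pivot; moves with it: about 116 mm above the bench when on, 6 mm lower at the off stop, where this end lies level
- fuse_door (a joint): white door, 105 (case x) by 100 by 5 mm, hinged at its rear edge. about 0 = latched shut, level with the panel; negative = pressed in, hard stop at -0.082 rad; positive = open, stop at 1.25. Pressed in beyond about -0.07 (so: to the stop; about 3 N at the pad) and let go, it springs open in about 1 s and stays; pressed less, it stays latched; pressed fully again, it latches shut again
- door_pad (a point): centre of the top of the orange press pad on the fuse door, 16 mm (case x) by 34 mm (case y), 80 mm in front of the hinge and 25 mm behind the free edge; about 102 mm above the bench when shut, going down 7 mm to the stop. Moves with the door
- door_hinge (a point): middle of the door's hinge line, 98 mm above the bench; the free edge swings up and to the rear about it on a radius of 105 mm
- fuse_jar: bystander: a small clear jar with a blue lid, 36 mm across and 48 mm high, loose, standing on the right rear part of the case's top panel; origin at the centre of its underside
- lube_bottle: bystander: a black bottle with a yellow label and red cap, 44 mm across and 125 mm high, loose, standing on the bench beside or behind the case; origin at the centre of its underside
- spanner: bystander: a steel spanner 150 mm long, 38 mm wide and 8 mm high, loose, lying on the bench beside or behind the case; origin at its middle on the bench, x along it
- sprocket: bystander: a steel sprocket ring, 94 mm across its teeth and 6 mm thick, loose, lying on the bench beside or behind the case; origin at its centre on the bench

How it is judged:
By the outcome, as a careful person would: the job done as asked, in the order asked, and still so for the second after the job is handed in, with the robot touching nothing.
It also fails if it takes over 42 s, if anything falls off the work surface, if the arm or the gripper's body presses on something with over 40 N, if the wrist force passes 120 N, or if a joint passes its speed limit or range.

## Working session

There is one attempt and no reset: what is moved stays moved. The work goes in short steps, each a Python script; the robot and the scene stay as the last script left them, time stands still between calls to the robot, and variables do not carry over. Pictures are saved under pics/ and viewed, at most 10 in all, crops included, and the job is handed in when it is done.

```bash
mkdir -p pics
cat > h.py <<'E'
import numpy as np, cv2
from station import ctrl, get_state, vision, ticket, models
def world(cam, px, depth):
    c=vision.camera_info(cam); u,v=np.round(px).astype(int)
    w=depth[max(v-2,0):v+3,max(u-2,0):u+3]; d=np.median(w[w>0])
    p=np.linalg.inv(c["mtx"])@np.array([px[0],px[1],1])*d
    return np.array(c["R"]).T@(p-c["t"])
def proj(cam,X):
    c=vision.camera_info(cam); p=c["mtx"]@(np.array(c["R"])@X+c["t"]); return p[:2]/p[2]
E
python3 - <<'E'
from h import *
s=get_state(); print(s["time"],s["tcp_pos"],s["eef_rot"],s["width"])
for cam in ("top","scene"):
    im,d=vision.grab_frame(cam); cv2.imwrite(f"pics/{cam}0.png",im)
    for n in ("switch_off_end","door_pad","door_hinge","main_switch","fuse_door","charger","fuse_jar","lube_bottle"):
        for r in models.recognise(cam,n)[:2]:
            print(cam,n,round(r["p"],2),np.round(r["point"]),np.round(world(cam,r["point"],d),4))
print(get_state()["time"])
E
```

```text
0.0 [ 0.21277114 -0.58713402  0.23045618] [-8.52454282e-04  9.84914711e-01  1.73038318e-01 -1.59078610e-04] 0.08534349630046704
top switch_off_end 0.75 [350. 241.] [ 0.5375 -0.0563  0.1106]
top door_pad 0.89 [292. 252.] [0.5098 0.0949 0.1019]
top door_hinge 0.63 [298. 253.] [0.5064 0.0816 0.1028]
top main_switch 0.69 [347. 239.] [ 0.5433 -0.0486  0.1093]
top fuse_door 0.84 [295. 252.] [0.5093 0.0875 0.1028]
top charger 0.96 [318. 240.] [0.5403 0.0273 0.1017]
top fuse_jar 0.54 [332. 209.] [ 0.6172 -0.0082  0.1488]
top fuse_jar 0.31 [293. 174.] [0.7439 0.103  0.0052]
top lube_bottle 0.57 [398. 206.] [ 0.6348 -0.1895  0.0974]
scene switch_off_end 0.9 [239. 197.] [ 0.5418 -0.0448  0.1105]
scene door_pad 0.64 [263. 145.] [0.5033 0.0871 0.1038]
scene door_pad 0.22 [290. 111.] [0.4479 0.2678 0.009 ]
scene door_hinge 0.76 [266. 146.] [0.5095 0.0899 0.1041]
scene main_switch 0.64 [237. 199.] [ 0.5415 -0.0515  0.1102]
scene fuse_door 0.71 [266. 147.] [0.5124 0.0879 0.1041]
scene charger 0.81 [258. 191.] [ 0.5605 -0.0105  0.1016]
scene charger 0.16 [265. 144.] [0.5056 0.0933 0.1032]
scene fuse_jar 0.61 [285. 195.] [ 0.6291 -0.0142  0.1484]
scene lube_bottle 0.91 [237. 295.] [ 0.6494 -0.2014  0.0849]
0.9
```

Run:
```python
import cv2,numpy as np
a=cv2.imread("pics/top0.png")[150:300,240:440]; b=cv2.imread("pics/scene0.png")[70:270,140:340]
cv2.imwrite("pics/a.png",cv2.resize(a,None,fx=4,fy=4,interpolation=2)); cv2.imwrite("pics/b.png",cv2.resize(b,(600,600),interpolation=2))
```

```text
(no output)
```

View pics/a.png

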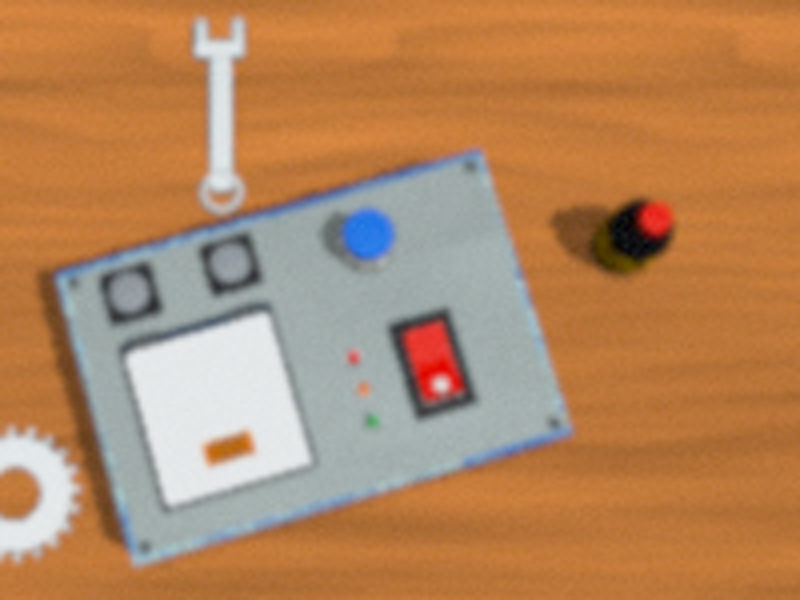

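View pics/b.png

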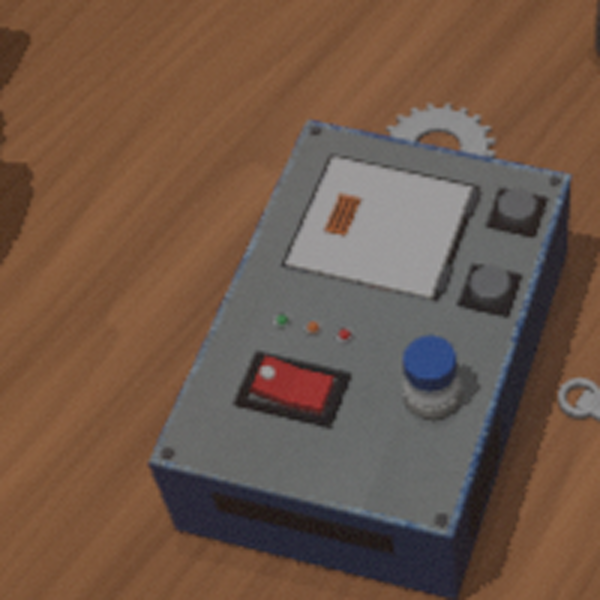

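The top view shows the charger turned by about 17°, with its rocker dot at about (350.5, 246) and its orange pad at about (297, 262). The networks' "point" for the door and its parts sits off the pad. I'll intersect the pixel rays with the known heights and fit the case pose.

```bash
cat >> h.py <<'E'
def plane(cam,px,z):
    c=vision.camera_info(cam); R=np.array(c["R"]); o=-R.T@c["t"]
    r=R.T@np.linalg.inv(c["mtx"])@np.array([px[0],px[1],1.]); return o+r*(z-o[2])/r[2]
E
python3 - <<'E'
from h import *
f=lambda u,v:(u/4+240-.375,v/4+150-.375)
C=[plane("top",f(*p),.1)[:2] for p in [(58,272),(483,152),(571,434),(137,563)]]
M=np.array([(.1,.15),(.1,-.15),(-.1,-.15),(-.1,.15)]); C=np.array(C); c=C.mean(0)
U,S,V=np.linalg.svd(M.T@(C-c)); R=(U@V).T; print("case",c,"yaw",np.arctan2(R[1,0],R[0,0]),"res",np.round(C-c-M@R.T,4).tolist())
loc=lambda p:np.round(R.T@(p[:2]-c),4)
for cam in("top","scene"):
    im=cv2.imread(f"pics/{cam}0.png"); hsv=cv2.cvtColor(im,cv2.COLOR_BGR2HSV); g=np.mgrid[:400,:640]
    def cent(m,near,rad):
        m=m&(np.hypot(g[1]-near[0],g[0]-near[1])<rad); return np.array([g[1][m].mean(),g[0][m].mean()]),m.sum()
    pt=lambda x,y,z:proj(cam,np.r_[c+R@np.array([x,y]),z])
    pn=f(229,448) if cam=="top" else (140+343/3,70+215/3); dn=f(442,384) if cam=="top" else (140+267/3,70+372/3)
    rn=f(430,362) if cam=="top" else (140+293/3,70+385/3)
    h,s,v=hsv[...,0],hsv[...,1],hsv[...,2]
    for n,m,near,rad,z in(("pad",(s>120),pn,10,.102),("dot",(s<110)&(v>130),dn,4,.116),("bezel",(v<75)|((s>180)&(h<8)),rn,18,.103)):
        px,k=cent(m,near,rad); P=plane(cam,px,z); print(cam,n,px.round(1),k,P.round(4),"case:",loc(P))
    dc=[f(122,348),f(268,308),f(315,463),f(168,508)]
    if cam=="top": print("door corners",[loc(plane(cam,q,.1)).tolist() for q in dc])
print(ctrl.pinch_z)
E
```

```text
case [0.54700991 0.02807357] yaw 0.28773267431341043 res [[-0.0003, -0.0003], [-0.0013, -0.0], [0.0007, 0.0019], [0.001, -0.0016]]
top pad [296.8 261.6] 49 [0.4837 0.0832 0.102 ] case: [-0.0451  0.0709]
top dot [349.8 246.3] 17 [ 0.5238 -0.0555  0.116 ] case: [-0.046  -0.0736]
top bezel [346.8 239.1] 174 [ 0.5436 -0.0488  0.103 ] case: [-0.0251 -0.0727]
door corners [[0.0382, 0.1215], [0.0369, 0.0206], [-0.0701, 0.019], [-0.0713, 0.1196]]
scene pad [253.9 141.4] 78 [0.4807 0.0869 0.102 ] case: [-0.0469  0.0752]
scene dot [228.9 193.6] 18 [ 0.523 -0.052  0.116] case: [-0.0458 -0.07  ]
scene bezel [238.4 200.9] 293 [ 0.5422 -0.0501  0.103 ] case: [-0.0267 -0.0736]
-0.0187
```

```bash
cat >> h.py <<'E'
from scipy.spatial.transform import Rotation as Ro
c0=np.array([.5470,.0281]); yaw=.2877; Rz=Ro.from_euler("z",yaw)
def case(x,y,z): return np.r_[c0+(Rz.as_matrix()[:2,:2]@[x,y]),z]
def quat(tilt):  # tool x along case x, tool leaning back to the robot by tilt
    return (Rz*Ro.from_euler("y",-tilt)*Ro.from_euler("x",np.pi)).as_quat(scalar_first=True)
def press(p,zstop,flim,step=.0015):
    f0=get_state()["contact_force"][2]; p=p.copy(); log=[]
    while p[2]>zstop:
        p[2]-=step; ctrl.movel(p,max_speed=.03); s=get_state()
        log.append((round(p[2],4),round(s["tcp_pos"][2],4),round(s["contact_force"][2]-f0,1)))
        if log[-1][2]>flim: break
    return log
E
python3 - <<'E'
from h import *
q=quat(.3); print(Ro.from_quat(q,scalar_first=True).as_matrix()[:,2])
for P in [case(-.046,.071,.14),case(-.046,.071,.092),case(-.16,.071,.2),case(-.14,.071,.17)]: print(ctrl.ik(P,q) is not None)
ctrl.close_gripper(); ctrl.movep(case(-.047,-.0725,.19),quat(0)); print(get_state()["time"])
p=case(-.047,-.0725,.124); ctrl.movel(p)
print(press(p,.104,10)); print(get_state()["time"])
im,d=vision.grab_frame("scene"); cv2.imwrite("pics/p1.png",cv2.resize(im[70:270,140:340],(600,600)))
E
```

```text
[ 0.28337404  0.08385312 -0.95533649]
True
True
True
True
3.875
[(np.float64(0.1225), np.float64(0.1232), np.float64(-0.7)), (np.float64(0.121), np.float64(0.1211), np.float64(-1.3)), (np.float64(0.1195), np.float64(0.1194), np.float64(-0.9)), (np.float64(0.118), np.float64(0.1179), np.float64(-0.2)), (np.float64(0.1165), np.float64(0.1164), np.float64(-0.9)), (np.float64(0.115), np.float64(0.115), np.float64(0.1)), (np.float64(0.1135), np.float64(0.1134), np.float64(-0.0)), (np.float64(0.112), np.float64(0.1119), np.float64(-0.4)), (np.float64(0.1105), np.float64(0.1104), np.float64(-0.5)), (np.float64(0.109), np.float64(0.1089), np.float64(-1.7)), (np.float64(0.1075), np.float64(0.108), np.float64(4.8)), (np.float64(0.106), np.float64(0.1077), np.float64(19.1))]
7.4667
```

View pics/p1.png

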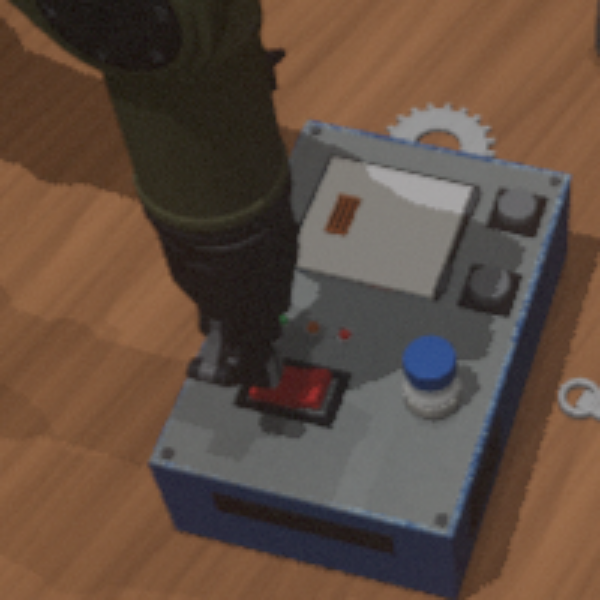

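The finger is on the dotted front end and met the hard stop near z = 0.108, with the rear of the rocker raised. I'll lift off and check, then go to the pad.

Run:
```python
from h import *
ctrl.movel(case(-.05,-.0725,.17),max_speed=.2)
ctrl.movep(case(-.055,.071,.16),quat(.3))
im,d=vision.grab_frame("scene"); cv2.imwrite("pics/p2.png",cv2.resize(im[70:270,140:340],(600,600)))
s=get_state(); print(s["time"],s["tcp_pos"]-case(-.055,.071,.16),s["contact_force"])
```

```text
8.6667 [ 0.00025073 -0.00033517 -0.00040234] [ 8.41119021e-01 -8.72675758e-01  6.73355922e-05]
```

View pics/p2.png

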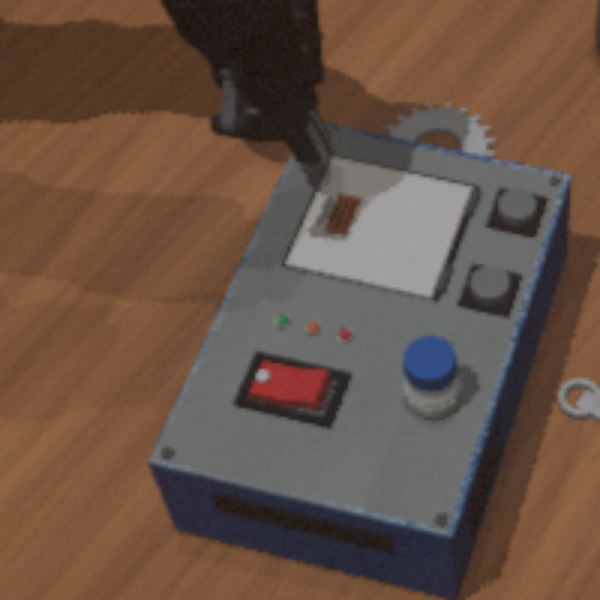

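The rocker's rear end is now raised and the dot sits lower, at crop (262, 376), so it is off. The tool leans towards the robot over the pad at crop (343, 215). Now I'll press the door and withdraw quickly to the front and up.

Run:
```python
from h import *
p=case(-.040,.071,.112); ctrl.movel(p,max_speed=.12)
L=press(p,.086,10); print([(float(a),float(b),float(f)) for a,b,f in L])
if L[-1][2]>10:
    ctrl.movel(case(-.15,.071,.185),max_speed=.35)
    print(get_state()["time"]); ctrl.pause(1.2)
s=get_state(); print(s["time"],s["tcp_pos"],s["contact_force"])
im,d=vision.grab_frame("scene"); cv2.imwrite("pics/p3.png",cv2.resize(im[40:270,110:340],(600,600)))
```

```text
[(0.1105, 0.111, -0.7), (0.109, 0.1091, -0.9), (0.1075, 0.1074, -0.5), (0.106, 0.1059, 0.4), (0.1045, 0.1045, 2.2), (0.103, 0.1029, 1.6), (0.1015, 0.1014, 1.5), (0.1, 0.0999, 2.1), (0.0985, 0.0984, 1.7), (0.097, 0.0976, 11.6)]
12.575
13.775 [0.38303319 0.05360942 0.1850227 ] [-0.92071757  0.03958315 -0.30161332]
```

View pics/p3.png

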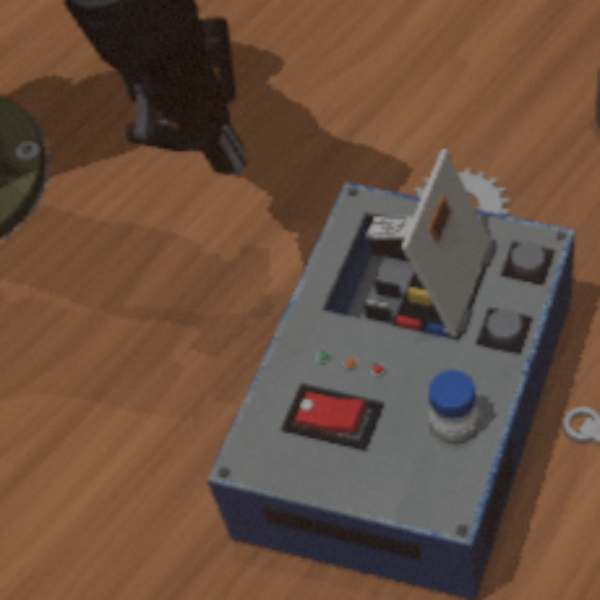

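The door stands wide open (free edge near crop (425, 200)), the hand is clear, the rocker is off and the jar hasn't moved. I'll check once more that the door stays open, then hand in.

Run:
```python
from h import *
old=cv2.imread("pics/p3.png"); ctrl.pause(1)
im,d=vision.grab_frame("scene"); new=cv2.resize(im[40:270,110:340],(600,600))
print("door region change",np.abs(new[140:340,320:500].astype(int)-old[140:340,320:500]).mean())
print("pad",world("scene",(110+440*230/600,40+218*230/600),d),"expect z ~",.098+.08*np.sin(1.25))
print(get_state()["time"],get_state()["contact_force"]); print(ticket.close_job())
```

```text
door region change 1.1256018518518518
pad [0.5371474  0.1037681  0.17674956] expect z ~ 0.1739187695484469
14.875 [ 0.13576513 -0.16847594 -0.86006055]
the job is handed in; nothing more can be done
None
```

The charger is switched off, and the fuse door was pressed in once and stayed wide open by itself with the hand clear; I handed the job in at about 15 s.

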